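Pack a pair of glass baubles in the slide-out gift box

ROBOT

A 6-joint arm with a two-finger parallel gripper is mounted at the origin on a cart in front of the work surface, level with it; the furniture and walls round the work are solid. World frame = base frame: x ahead of the robot, y to its left, z up, the work surface at z = 0. Lengths are in m, angles in rad, forces in N, time in s.
With the tool pointing down it reaches from about 0.325 to 0.775 m from the base axis. Payload 5.5 kg.
Tool frame: the origin (TCP) lies at the very end of the fingers, on their centre line; the grasp point (between the pads) lies 19 mm behind it; z points along the fingers, y is the line along which they close (so a half turn about z gives the same grasp; the last joint's range is limited). The gripper opens to 88 mm and grips with 3 to 60 N. Pads are 20 mm wide; open, the fingers measure 115 mm over their backs; the gripper's body (75 mm by 178 mm) begins 61 mm behind the grasp point.
Start: joints at [1.255, 0.091, 1.231, -0, 1.82, -0.057], TCP at [0.154, 0.58, 0.223] pointing down, gripper open.
Joint ranges: [-2.87, 2.87], [-0.86, 2.18], [0.17, 2.46], [-1.51, 4.65], [0.06, 2.69], [-2.65, 2.65]. Speed limits (rad/s): [2.57, 2.57, 3.01, 3.14, 3.14, 3.14].

INTERFACE

Orientations are given as a unit quaternion [x, y, z, w].
In Python, from plant import r gives the robot as it stands.
- The arm moves only by the tool step_arm, never from a script. Its argument "motion" is a list of rows, each a list of 3 entries, a list of its own where there are three numbers: the gripper command: -1 is shut, 1 is fully open, values between are in proportion, then the shift along the world's x, y, z normalised to -1 to 1, where 1 is 0.3 m, then the turn about the world's z normalised to -1 to 1, where 1 is pi rad. In form: [[jaw, [dx, dy, dz], turn], ...]. A call has 1 to 10 rows; each row is the pose to reach, as a shift and turn from the pose commanded when the call began, turning the shorter way round; what a row does not reach only later rows make up. A row lasts 1/12 s, in which the tool goes at most 41.7 mm and 7.16 degrees, less where a joint would pass 70% of its speed; a pose out of reach is approached as far as the arm can. A call with a number of a shift or a turn outside -1 to 1 is refused whole. A call with a gripper value outside its range is refused whole. The fingers move at their own pace and stop on an object; "squeeze" is the grip in N (left out, the last holds). Time passes only in rows, so rows that repeat a pose let the fingers close. It gives the time, the measured TCP pose, the force, the opening and the grip force at its end, in the units of the state.
- r.state(): the state, without advancing time (a new reading comes with each control period).
- r.snapshot(name): name is "side" or "top" or "wrist"; returns (picture, depth): 384x512x3 uint8, blue, green, red; 384x512 float32, m along the optical axis (not along the pixel's ray), 0 where there is no reading.
- r.camera_model(name): a dict with "fx", "fy", "cx", "cy" (pixels), "R" (3x3) and "t" (3): a world point X has camera coordinates R X + t. Camera axes: x right, y down, z forward; pixel columns grow to the right and rows downward; lengths in m; the calibration is good to about 2 mm. The wrist camera is an equidistant fisheye: a pixel r from the principal point sees the ray r / f radians off the axis. A picture is of the moment at which its call begins: read the wrist's pose just before it. camera_model takes no time and is no camera call; for the wrist camera it gives the pose at the moment of the call.
- r.hand_in(): hands the job in; it is judged then, once.
The state is a dict: "time": time; "qpos": joint angles; "joint_vel": joint speeds; "effort": joint torques, N m; "tool_pos": TCP position; "eef_rot": TCP orientation; "force": force on the tool from outside, world axes, zero at the start; "moment": the same for the moment, N m; "finger_gap": opening from 0.0 (shut) to 1.0 (fully open); "grasp_force": force on a finger pad.
Only numpy, scipy, OpenCV 4.12 (cv2) and the standard library are available. Lean on these libraries where they do the work, as an engineer would, in place of code of your own. Each camera call takes 0.05 s, during which the arm holds its last target. There are 200 camera calls.

TASK

Pack the two blue glass baubles for a customer: gently set each one, hanging cap upward, in its own dimple of the pulled-out tray of the clear gift box, let go, and only then slide the tray smoothly and fully home into its sleeve. The glass is thin, so hold it lightly and put it down instead of dropping it; leave the red bauble on its stand and the other goods where they are.

Things in the scene. Friction and masses are not known exactly. Their poses are not given: they have to be found in the camera images.
- blue_one_bauble_centre (a point): centre of a blue glass bauble: ball 50 mm in diameter, 28 to 56 g, thin brass stripe round its middle, brass hanging cap 14 mm wide and 6 mm tall on top (thin wire loop to 38 mm over the centre); z axis points to the cap. Thin glass: breaks if gripped with over 20 N, pressed on tray or sleeve with over 15 N, or dropped more than about 1 cm. Starts on a wooden stand, cap up, centre 36 mm above the table
- blue_two_bauble_centre (a point): centre of the second blue bauble, equal to the first, on a stand of its own
- red_bauble_centre (a point): centre of the red bauble, of the same size and make, on a stand of its own; it is to be left there
- pocket_left (a point): where a bauble's centre lies when seated in the tray's left dimple (looking into the sleeve), 36 mm above the table. Dimple: round cup, rim 18 mm above the table, 41 mm wide outside, 34 mm inside; the ball rests on the inner rim, sinking 7 mm. Moves with the tray. x axis points into the sleeve (the way to push), y to the left, z up
- pocket_right (a point): the same for the right dimple, 90 mm from the left one
- tray_front (a point): centre of the outer face of the tray's wooden front panel, 188 mm wide, from 3.5 to 33.5 mm above the table, with a brass pull knob 16 mm wide and 6 mm deep in the middle; x axis points into the sleeve. The tray is pushed home here
- tray (a joint): how far the tray is pulled out of the sleeve, m: 0 fully home (front panel flush against the mouth), 0.105 at its outer stop; it slides with about 1.5 N friction and stays where it is left
- coasters_plum: tied stack of purple crochet coasters, 115 mm wide, 28 mm tall, origin under its centre; bystander
- scrubby_lilac: round lilac crochet scrubby, 89 mm wide, 44 mm tall, origin under its centre; bystander
- scrubby_peach: round peach crochet scrubby, 88 mm wide, 43 mm tall, origin under its centre; bystander
- case_sage: flat pink and green crochet glasses case, 208x91x25 mm, origin under its centre; bystander
- sleeve: clear sleeve with brass edges, fixed to the table, 116 mm deep (x), 190 mm wide (y), 82 mm tall, open only to the front (its -x side); origin under its centre. The tray in it: floor 7 mm and low side walls 16 mm above the table, side walls 44 mm outside the dimples' centres, front panel 48 mm before them; fully out, the sleeve's mouth lies 57 mm behind them
- stand_a: fixed round wooden stand, a hollow cup 18 mm tall, 52 mm wide at the foot and 41 mm at the rim, that holds one of the three baubles; origin under its centre
- stand_b: fixed round wooden stand, a hollow cup 18 mm tall, 52 mm wide at the foot and 41 mm at the rim, that holds one of the three baubles; origin under its centre
- stand_c: fixed round wooden stand, a hollow cup 18 mm tall, 52 mm wide at the foot and 41 mm at the rim, that holds one of the three baubles; origin under its centre
Things that resemble listed ones, but are neither listed nor needed, are in the scene too. Leave any black or green look-alike of the part that bears blue_one_bauble_centre alone.

How it is judged:
On the way, in this order (a step that is already met when the one before it is completed fails the run):
1. both blue baubles sit cap up in the two dimples, let go, with the tray still at least 70 mm out (((horizontal distance between blue_one_bauble_centre and pocket_left below 0.006 m and z of blue_one_bauble_centre in the frame of pocket_left between -0.004 and 0.004 m and angle between each of blue_one_bauble_centre, blue_two_bauble_centre's own z axis and vertical below 0.4 rad and contact force between each of blue_one_bauble, blue_two_bauble and the fingers below 0.05 N and horizontal distance between blue_two_bauble_centre and pocket_right below 0.006 m and z of blue_two_bauble_centre in the frame of pocket_right between -0.004 and 0.004 m) or (horizontal distance between blue_one_bauble_centre and pocket_right below 0.006 m and z of blue_one_bauble_centre in the frame of pocket_right between -0.004 and 0.004 m and angle between each of blue_one_bauble_centre, blue_two_bauble_centre's own z axis and vertical below 0.4 rad and contact force between each of blue_one_bauble, blue_two_bauble and the fingers below 0.05 N and horizontal distance between blue_two_bauble_centre and pocket_left below 0.006 m and z of blue_two_bauble_centre in the frame of pocket_left between -0.004 and 0.004 m)) and value of joint tray above 0.07 m), for 0.2 s.
2. the tray is slid home (value of joint tray below 0.004 m), for 0.2 s.
At the end, for the whole second after the job is handed in: Each blue bauble rests in a dimple of its own, centre within 6 mm sideways and 4 mm in height of the seated point, cap within 0.4 rad of upright, released and at rest; the tray is home to within 4 mm; the red bauble is within 10 mm of where it stood (((horizontal distance between blue_one_bauble_centre and pocket_left below 0.006 m and z of blue_one_bauble_centre in the frame of pocket_left between -0.004 and 0.004 m and angle between each of blue_one_bauble_centre, blue_two_bauble_centre's own z axis and vertical below 0.4 rad and contact force between each of blue_one_bauble, blue_two_bauble and the fingers below 0.05 N and horizontal distance between blue_two_bauble_centre and pocket_right below 0.006 m and z of blue_two_bauble_centre in the frame of pocket_right between -0.004 and 0.004 m) or (horizontal distance between blue_one_bauble_centre and pocket_right below 0.006 m and z of blue_one_bauble_centre in the frame of pocket_right between -0.004 and 0.004 m and angle between each of blue_one_bauble_centre, blue_two_bauble_centre's own z axis and vertical below 0.4 rad and contact force between each of blue_one_bauble, blue_two_bauble and the fingers below 0.05 N and horizontal distance between blue_two_bauble_centre and pocket_left below 0.006 m and z of blue_two_bauble_centre in the frame of pocket_left between -0.004 and 0.004 m)) and value of joint tray below 0.004 m and distance of red_bauble_centre from where it was at the start of the episode below 0.01 m and linear speed of each of blue_one_bauble, blue_two_bauble below 0.02 m/s); the robot touches nothing.
It fails at once if the contact forces on a bauble add up to more than 40 N (a grip of 20 N from each finger) (contact force between any of blue_one_bauble, blue_two_bauble, red_bauble and anything else above 40 N).
It fails at once if a blue bauble meets the tray or the sleeve with more than 15 N (contact force between any of blue_one_bauble, blue_two_bauble and sleeve above 15 N).
It fails at once if the red bauble is moved by more than 10 mm (distance of red_bauble_centre from where it was at the start of the episode above 0.01 m).
It fails at once if the coasters, a scrubby or the glasses case is moved by more than 20 mm (distance of any of coasters_plum, scrubby_lilac, scrubby_peach, case_sage from where it was at the start of the episode above 0.02 m).
It fails at once if a blue bauble is dropped or flung: it moves faster than 0.5 m/s while no finger touches it (a fall of 13 mm) ((linear speed of blue_one_bauble above 0.5 m/s and contact force between blue_one_bauble and the fingers below 0.01 N) or (linear speed of blue_two_bauble above 0.5 m/s and contact force between blue_two_bauble and the fingers below 0.01 N)).
It also fails if it takes over 64 s, if anything falls off the work surface, if the arm or the gripper's body presses on something with over 40 N, if the wrist force passes 120 N, or if a joint passes its speed limit or range.

## Working session

There is one attempt and no reset: what is moved stays moved. The work goes in short steps, Python scripts to look and compute and a tool call to move; the robot and the scene stay as the last step left them, time stands still between calls to the robot, and variables do not carry over. Pictures are saved under pics/ and viewed, at most 10 in all, crops included, and the job is handed in when it is done.

Besides the shell and the picture viewer there is one more tool, called after ">>>" as name(argument=value, ...) on one line, values as JSON. step_arm: Moves the arm, as the interface text tells. Scaled input: -1 to 1 covers 0.3 m each way for a shift and pi rad each way for a turn. Its arguments: {"type":"object","properties":{"motion":{"type":"array"},"squeeze":{"type":"number"}},"required":["motion"]}

```bash
mkdir -p pics; python3 - <<'E'
from plant import r
import cv2,numpy as np
print(r.state())
ims=[]
for n in ("top","side"):
    p,d=r.snapshot(n); m=r.camera_model(n)
    np.savez(f"pics/{n}0.npz",p=p,d=d,**{k:np.array(v) for k,v in m.items()})
    cv2.imwrite(f"pics/{n}0.png",p); print(n,m, (d>0).mean())
E
```

```text
{'time': 0.0, 'qpos': array([ 1.25531749e+00,  9.18586294e-02,  1.23185459e+00, -5.41399015e-06,
        1.81980465e+00, -5.67473712e-02]), 'joint_vel': array([-6.40111040e-04, -4.51121403e-04,  3.78771159e-05,  9.16146221e-05,
        2.06280139e-04, -1.26033077e-03]), 'effort': array([ 6.14025757e-04, -4.46447396e+01, -4.06446004e+01,  6.98536914e-02,
        2.92461959e-02, -1.44133360e-04]), 'tool_pos': array([0.15345294, 0.57974308, 0.22152469]), 'eef_rot': array([ 1.29005802e-01,  9.91643372e-01, -9.46469733e-04, -1.75542581e-04]), 'force': array([ 0.35354737,  0.9926561 , -0.78977318]), 'moment': array([ 0.0561892 , -0.02526338, -0.03253482]), 'grasp_force': 0.0, 'finger_gap': 1.002933135962193}
top {'fx': 455.10760078492683, 'fy': 455.10760078492683, 'cx': 247.77733606422842, 'cy': 186.02149931286587, 'R': array([[ 0.01754355, -0.9995411 , -0.02469454],
       [-0.98813209, -0.01356314, -0.15300657],
       [ 0.15260142,  0.02708574, -0.98791658]]), 't': array([-0.00390639,  0.53992595,  1.58753022])} 0.9960988362630209
side {'fx': 380.94751357074676, 'fy': 380.94751357074676, 'cx': 251.15551155635433, 'cy': 188.83159418990502, 'R': array([[ 0.99930072, -0.03142402, -0.02026354],
       [-0.0337067 , -0.5225052 , -0.85196959],
       [ 0.01618451,  0.85205683, -0.52319902]]), 't': array([-0.53838729,  0.06011879,  1.11165885])} 0.9962921142578125
```

View pics/top0.png

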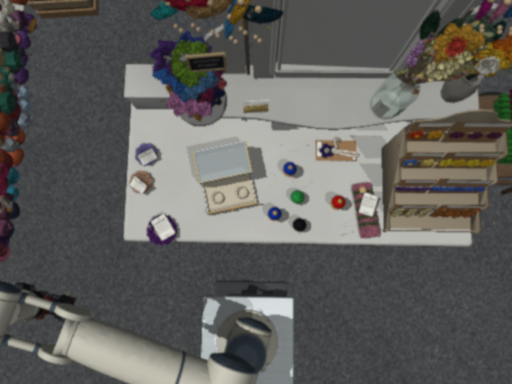

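View pics/side0.png

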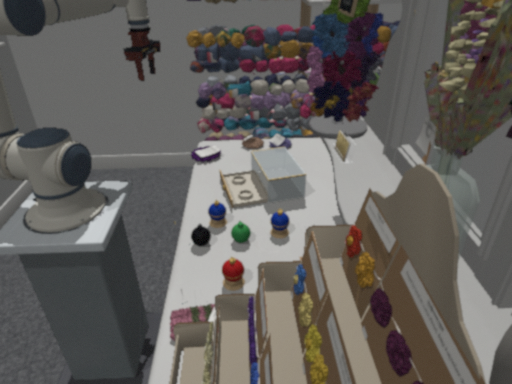

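The top view shows blue baubles at about (290,168) and (274,213), green at (298,197), black at (300,225), red at (339,201). The dimples are near (218,197) and (243,192), and the sleeve is behind them at (221,160). The side view matches this: blue at (217,211) and (280,220).

```bash
cat > h.py <<'E'
import cv2,numpy as np
def ray(m,uv,z):
    "pixel -> world point on plane z (pinhole)"
    R,t=np.array(m['R']),np.array(m['t']); c=-R.T@t
    d=R.T@np.array([(uv[0]-m['cx'])/m['fx'],(uv[1]-m['cy'])/m['fy'],1])
    return c+d*(z-c[2])/d[2]
def rayw(m,uv,z):
    "same for the fisheye wrist camera"
    R,t=np.array(m['R']),np.array(m['t']); c=-R.T@t
    x,y=(uv[0]-m['cx'])/m['fx'],(uv[1]-m['cy'])/m['fy']; th=np.hypot(x,y)
    s=np.sin(th)/max(th,1e-9); d=R.T@np.array([x*s,y*s,np.cos(th)])
    return c+d*(z-c[2])/d[2]
def blobs(p,lo,hi,amin=20):
    m=cv2.inRange(cv2.cvtColor(p,cv2.COLOR_BGR2HSV),lo,hi)
    m=cv2.morphologyEx(m,cv2.MORPH_CLOSE,np.ones((3,3)))
    n,l,s,c=cv2.connectedComponentsWithStats(m)
    return [(s[i],c[i],(l==i)) for i in range(1,n) if s[i][4]>=amin]
E
python3 - <<'E'
from h import *
f=np.load('pics/top0.npz');p,d=f['p'],f['d']
for nm,lo,hi in(("blue",(105,120,60),(130,255,255)),("green",(50,100,40),(85,255,255)),("red",(0,170,80),(6,255,255))):
    for s,c,_ in blobs(p,lo,hi):
        if 255<c[0]<350 and 150<c[1]<240:
            u=(s[0]+s[2]/2-.5,s[1]+s[3]/2-.5); print(nm,s,u,ray(f,u,.036).round(3))
print('black',ray(f,(300,225),.036).round(3))
for n,u,z in(("dimL",(217.5,197),.018),("dimR",(243,192),.018),("frontL",(207,213),.03),("frontR",(258,206),.03),("slv bl",(189,150),.082),("slv br",(246,141),.082),("slv fl",(196,182),.082),("slv fr",(252,175),.082)):
    print(n,ray(f,u,z).round(3))
cv2.imwrite('pics/crop1.png',cv2.resize(p[125:245,170:320],None,fx=5,fy=5,interpolation=cv2.INTER_CUBIC))
E
```

```text
blue [321 145  11  12  44] (np.float64(326.0), np.float64(150.5)) [ 0.675 -0.276  0.036]
blue [284 163  12  12  91] (np.float64(289.5), np.float64(168.5)) [ 0.607 -0.145  0.036]
blue [269 208  12  11  97] (np.float64(274.5), np.float64(213.0)) [ 0.445 -0.092  0.036]
green [291 191  13  12 122] (np.float64(297.0), np.float64(196.5)) [ 0.505 -0.172  0.036]
red [332 196  13  12 101] (np.float64(338.0), np.float64(201.5)) [ 0.489 -0.317  0.036]
black [ 0.404 -0.182  0.036]
dimL [0.502 0.114 0.018]
dimR [0.521 0.022 0.018]
frontL [0.442 0.149 0.03 ]
frontR [ 0.47  -0.033  0.03 ]
slv bl [0.66  0.214 0.082]
slv br [0.695 0.013 0.082]
slv fl [0.545 0.185 0.082]
slv fr [ 0.573 -0.011  0.082]
```

View pics/crop1.png

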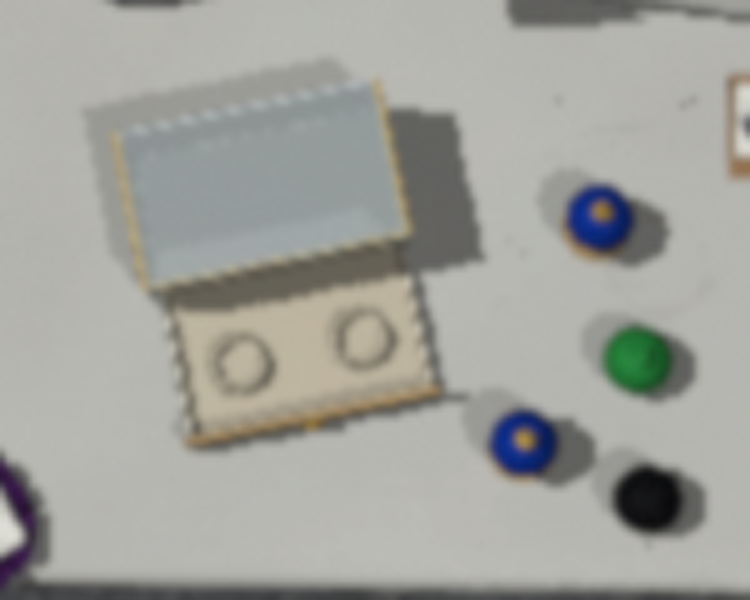

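The crop confirms it. The dimples sit at full-image (218.6,197.8) and (243,192.8), and the tray yaw is about 10°. Next I'll move over the work with the closing line along the tray's y.

>>> step_arm(motion=[[0.6,[0.5,-0.97,0.1],0.138],[0.6,[0.5,-0.97,0.1],0.138],[0.6,[0.5,-0.97,0.1],0.138],[0.6,[0.5,-0.97,0.1],0.138],[0.6,[0.5,-0.97,0.1],0.138],[0.6,[0.5,-0.97,0.1],0.138],[0.6,[0.5,-0.97,0.1],0.138],[0.6,[0.5,-0.97,0.1],0.138],[0.6,[0.5,-0.97,0.1],0.138],[0.6,[0.5,-0.97,0.1],0.138]], squeeze=5)

```text
time: 0.93
tool_pos: [0.3044, 0.2878, 0.2528]
eef_rot: [-0.085, 0.996, 0.0, 0.0]
force: [-0.1, 0.0, 0.6]
finger_gap: 0.802
grasp_force: 0.0
```

>>> step_arm(motion=[[0.6,[0.5,-1,0],0],[0.6,[0.5,-1,0],0],[0.6,[0.5,-1,0],0],[0.6,[0.5,-1,0],0],[0.6,[0.5,-1,0],0],[0.6,[0.5,-1,0],0],[0.6,[0.5,-1,0],0],[0.6,[0.5,-1,0],0],[0.6,[0.5,-1,0],0],[0.6,[0.5,-1,0],0]])

```text
time: 1.77
tool_pos: [0.4541, -0.0113, 0.2512]
eef_rot: [-0.086, 0.996, 0.001, -0.001]
force: [-0.1, -0.8, -0.5]
finger_gap: 0.802
grasp_force: 0.0
```

```bash
python3 - <<'E'
from plant import r
from h import *
s=r.state();print(s['time'],s['tool_pos'],s['eef_rot'],s['qpos'],s['finger_gap'])
m=r.camera_model('wrist');p,d=r.snapshot('wrist')
np.savez('pics/w1.npz',p=p,d=d,**{k:np.array(v) for k,v in m.items()});cv2.imwrite('pics/w1.png',p)
print({k:np.round(v,3) for k,v in m.items()})
for q,c,_ in blobs(p,(105,120,40),(130,255,255),100):
    u=(q[0]+q[2]/2-.5,q[1]+q[3]/2-.5);print(q,u,rayw(m,u,.036).round(4))
E
```

```text
1.7667 [ 0.45413906 -0.01128401  0.25122039] [-8.61818534e-02  9.96278319e-01  5.02149417e-04 -1.39571121e-03] [-1.00117943e-01 -2.89118283e-01  1.53541302e+00  4.95915140e-04
  1.89822707e+00 -1.84333345e+00] 0.8021851545242514
{'fx': np.float64(297.319), 'fy': np.float64(297.319), 'cx': np.float64(257.666), 'cy': np.float64(188.291), 'R': array([[-0.172,  0.985,  0.001],
       [ 0.952,  0.166,  0.257],
       [ 0.253,  0.045, -0.966]]), 't': array([ 0.089, -0.468,  0.304])}
[180 131  37  36 937] (np.float64(198.0), np.float64(148.5)) [ 0.4434 -0.0916  0.036 ]
[138 238  25  20 302] (np.float64(150.0), np.float64(247.5)) [ 0.5991 -0.1476  0.036 ]
```

View pics/w1.png

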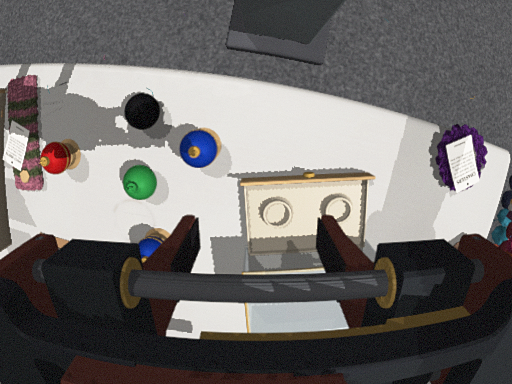

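Wrist view: the near blue bauble is at (198,148), the other is half hidden at (150,248). The dimples are at (277,212) and (340,210), the panel from (240,181) to (375,176), and the knob at (309,174).

```bash
python3 - <<'E'
from h import *
f=np.load('pics/w1.npz');p=f['p']
x0,y0=245,185;g=cv2.cvtColor(p[y0:245,x0:375],cv2.COLOR_BGR2GRAY);g=cv2.resize(g,None,fx=4,fy=4,interpolation=cv2.INTER_CUBIC)
c=cv2.HoughCircles(g,cv2.HOUGH_GRADIENT,1,150,param1=100,param2=20,minRadius=35,maxRadius=75)
for a in c[0]:
    u=(x0+(a[0]+.5)/4-.5,y0+(a[1]+.5)/4-.5);print(u,a[2]/4,rayw(f,u,.018).round(4))
for n,u in(('right',(240,181)),('left',(375,176)),('knob',(309,174))):print(n,rayw(f,u,.033 if n!='knob' else .02).round(4))
v=cv2.resize(p[125:260,160:390],None,fx=3.4,fy=3.4,interpolation=cv2.INTER_CUBIC);cv2.imwrite('pics/w1c.png',v)
E
```

```text
(np.float32(277.75), np.float32(213.75)) 13.05 [0.5192 0.0289 0.018 ]
(np.float32(339.5), np.float32(209.25)) 12.25 [0.4979 0.1163 0.018 ]
right [ 0.4776 -0.0309  0.033 ]
left [0.4382 0.1507 0.033 ]
knob [0.4548 0.0601 0.02  ]
```

View pics/w1c.png

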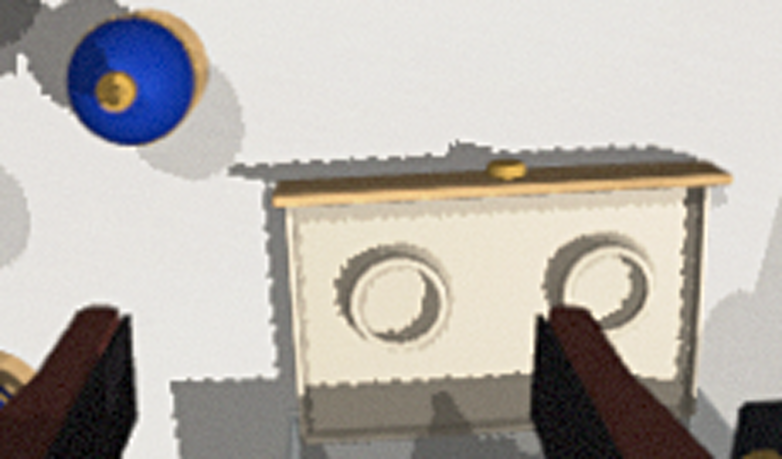

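>>> step_arm(motion=[[0.6,[-0.035,-0.268,-0.2],0.014],[0.6,[-0.035,-0.268,-0.2],0.014],[0.6,[-0.035,-0.268,-0.3],0.014],[0.6,[-0.035,-0.268,-0.4],0.014],[0.6,[-0.035,-0.268,-0.5],0.014],[0.6,[-0.035,-0.268,-0.5],0.014],[0.6,[-0.035,-0.268,-0.5],0.014]])

```text
time: 2.4
tool_pos: [0.4423, -0.0892, 0.1017]
eef_rot: [-0.111, 0.994, 0.001, -0.001]
force: [0.6, 0.4, 1.2]
finger_gap: 0.8
grasp_force: 0.0
```

```bash
cat > look.py <<'E'
import sys
from plant import r
from h import *
s=r.state();print(s['time'],s['tool_pos'].round(4),s['eef_rot'].round(4),s['finger_gap'],s['grasp_force'],s['force'].round(1))
m=r.camera_model('wrist');p,d=r.snapshot('wrist');n=sys.argv[1]
np.savez(f'pics/{n}.npz',p=p,d=d,**{k:np.array(v) for k,v in m.items()});cv2.imwrite(f'pics/{n}.png',p)
for q,c,_ in blobs(p,(105,120,40),(130,255,255),100):
    u=(q[0]+q[2]/2-.5,q[1]+q[3]/2-.5);print(q,u,rayw(m,u,.036).round(4))
E
python3 look.py w2
```

```text
2.4 [ 0.4423 -0.0892  0.1017] [-1.106e-01  9.939e-01  8.000e-04 -1.400e-03] 0.7996607196925887 0.0 [0.6 0.4 1.2]
[ 225  174   61   59 2495] (np.float64(255.0), np.float64(203.0)) [ 0.4441 -0.0911  0.036 ]
[166 320  28  19 336] (np.float64(179.5), np.float64(329.0)) [ 0.595 -0.137  0.036]
```

View pics/w2.png

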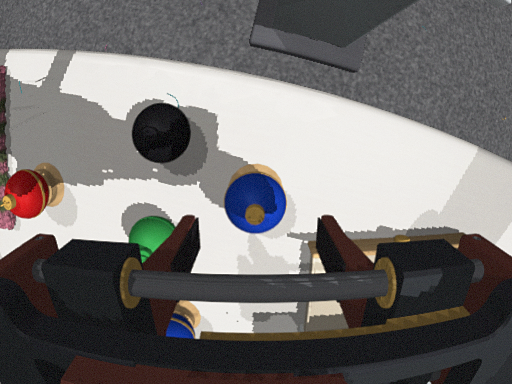

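The blue bauble is centred between the fingers at (255,203), and the estimate agrees within 1 mm. I'll descend and grip.

>>> step_arm(motion=[[0.6,[0.003,0.002,-0.1],0],[0.6,[0.003,0.002,-0.18],0],[0.6,[0.003,0.002,-0.24],0],[0.6,[0.003,0.002,-0.28],0],[0.6,[0.003,0.002,-0.28],0],[0.3,[0.003,0.002,-0.28],0],[0.2,[0.003,0.002,-0.28],0],[0.1,[0.003,0.002,-0.28],0],[0,[0.003,0.002,-0.28],0],[-0.2,[0.003,0.002,-0.28],0]], squeeze=5)

```text
time: 3.28
tool_pos: [0.445, -0.0909, 0.0203]
eef_rot: [-0.109, 0.994, -0.0, 0.001]
force: [0.1, 2.1, 5.2]
finger_gap: 0.564
grasp_force: 5.0
```

>>> step_arm(motion=[[-1,[0,0,0],0],[-1,[0,0,0],0],[-1,[0,0,0],0],[-1,[0,0,0],0]])

```text
time: 3.62
tool_pos: [0.445, -0.0909, 0.0202]
eef_rot: [-0.109, 0.994, -0.0, 0.001]
force: [0.0, 1.2, 6.6]
finger_gap: 0.563
grasp_force: 5.0
```

Gripped at 49.5 mm opening and 5 N. The tool sits 2.7 mm above its target, held by friction on the ball. I'll lift and look at the tray from closer.

>>> step_arm(motion=[[-1,[0,0,0.02],0],[-1,[0,0,0.05],0],[-1,[0,0,0.1],0],[-1,[0,0,0.17],0],[-1,[0,0,0.25],0],[-1,[0,0.03,0.34],0],[-1,[0,0.08,0.43],0],[-1,[0,0.15,0.5],0],[-1,[0,0.23,0.55],0],[-1,[0,0.31,0.58],0]])

```text
time: 4.45
tool_pos: [0.4443, 0.0028, 0.1958]
eef_rot: [-0.109, 0.994, -0.0, 0.002]
force: [0.1, -0.3, -0.1]
finger_gap: 0.563
grasp_force: 5.0
```

>>> step_arm(motion=[[-1,[0,0.08,0],0],[-1,[0,0.14,0],0],[-1,[0,0.19,0],0],[-1,[0,0.22,0],0],[-1,[0,0.23,0],0],[-1,[0,0.23,0],0],[-1,[0,0.23,0],0]])

```text
time: 5.03
tool_pos: [0.4439, 0.0707, 0.1927]
eef_rot: [-0.109, 0.994, -0.0, -0.0]
force: [-0.4, -0.2, -0.4]
finger_gap: 0.566
grasp_force: 5.0
```

```bash
python3 look.py w3
```

```text
5.0333 [0.4439 0.0707 0.1927] [-1.09e-01  9.94e-01 -2.00e-04 -1.00e-04] 0.5655872371169323 4.99997153878212 [-0.4 -0.2 -0.4]
[ 212  202   93   72 5017] (np.float64(258.0), np.float64(237.5)) [0.5157 0.0867 0.036 ]
[ 65 240  27  23 379] (np.float64(78.0), np.float64(251.0)) [ 0.5992 -0.1501  0.036 ]
```

View pics/w3.png

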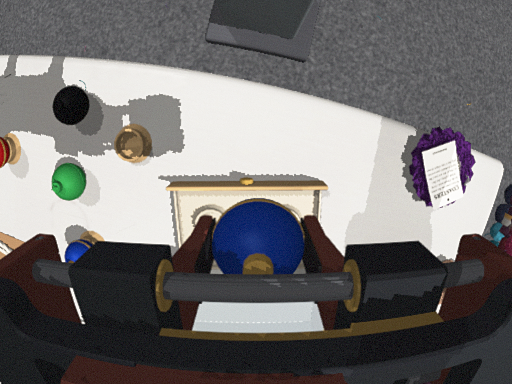

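The ball is held cap up. It hides the dimples, but the panel shows clearly from (167,187) to (327,187), with the knob at (247,182). I'll locate the dimples from the panel geometry and compare with the earlier ring fix.

```bash
python3 - <<'E'
from h import *
for n,(x0,x1,y0,y1) in(('w3',(150,345,170,200)),('w1',(230,385,165,195))):
    f=np.load(f'pics/{n}.npz');p=f['p'][y0:y1,x0:x1]
    m=cv2.inRange(cv2.cvtColor(p,cv2.COLOR_BGR2HSV),(8,70,120),(28,255,255))
    k,l,s,c=cv2.connectedComponentsWithStats(m);i=1+np.argmax(s[1:,4]);l=l==i
    xs=np.where(l.any(0))[0]; P=[]
    # outer upper edge = topmost panel pixel per column (knob columns rejected by robust fit)
    for x in xs[2:-2]:
        P.append(rayw(f,(x0+x,y0+np.where(l[:,x])[0][0]-.5),.0335)[:2])
    P=np.array(P);vx,vy,a,b=cv2.fitLine(P.astype(np.float32),cv2.DIST_HUBER,0,.0005,.0001).ravel()
    if vy<0:vx,vy=-vx,-vy
    e=[]
    for x in (xs[0]-.5,xs[-1]+.5):
        rows=np.where(l[:,xs[0] if x<xs[-1] else xs[-1]])[0];e.append(rayw(f,(x0+x,y0+rows.mean()),.0335)[:2])
    yv=np.array([vx,vy]);xv=np.array([vy,-vx]);o=np.array([a,b])
    mid=o+yv*(((e[0]+e[1])/2-o)@yv)
    print(n,'yaw',np.degrees(np.arctan2(-vx,vy)).round(2),'front',mid.round(4),'width',np.linalg.norm(e[0]-e[1]).round(4),'L',(mid+.048*xv+.045*yv).round(4),'R',(mid+.048*xv-.045*yv).round(4))
E
```

```text
w3 yaw 12.53 front [0.4578 0.0596] width 0.1863 L [0.4949 0.1139] R [0.5144 0.026 ]
w1 yaw 12.62 front [0.4579 0.059 ] width 0.1858 L [0.495  0.1134] R [0.5146 0.0256]
```

>>> step_arm(motion=[[-1,[0.05,0.04,0],0],[-1,[0.1,0.08,0],0],[-1,[0.15,0.12,0],0],[-1,[0.18,0.147,-0.03],0],[-1,[0.18,0.147,-0.08],0],[-1,[0.18,0.147,-0.15],0],[-1,[0.18,0.147,-0.23],0],[-1,[0.18,0.147,-0.31],0],[-1,[0.18,0.147,-0.38],0],[-1,[0.18,0.147,-0.43],0]])

```text
time: 5.92
tool_pos: [0.4971, 0.1141, 0.0611]
eef_rot: [-0.108, 0.994, -0.0, -0.001]
force: [-0.0, -0.0, -0.4]
finger_gap: 0.568
grasp_force: 5.0
```

>>> step_arm(motion=[[-1,[0,0,-0.03],0],[-1,[0,0,-0.055],0],[-1,[0,0,-0.075],0],[-1,[0,0,-0.095],0],[-1,[0,0,-0.11],0],[-1,[0,0,-0.12],0],[-1,[0,0,-0.13],0],[-1,[0,0,-0.135],0],[-1,[0,0,-0.135],0],[-1,[0,0,-0.135],0]])

```text
time: 6.75
tool_pos: [0.4981, 0.1154, 0.0234]
eef_rot: [-0.109, 0.994, -0.0, 0.0]
force: [0.4, 0.9, 0.2]
finger_gap: 0.568
grasp_force: 5.0
```

>>> step_arm(motion=[[-1,[0,0,-0.004],0],[-1,[0,0,-0.008],0],[-1,[0,0,-0.01],0],[-1,[0,0,-0.01],0],[-1,[0,0,-0.01],0]])

```text
time: 7.17
tool_pos: [0.4986, 0.1155, 0.0209]
eef_rot: [-0.109, 0.994, 0.0, 0.001]
force: [1.6, 0.6, 3.3]
finger_gap: 0.565
grasp_force: 5.0
```

Contact at about 3 N. Releasing gently.

>>> step_arm(motion=[[0.15,[0,0,-0.008],0],[0.18,[0,0,-0.008],0],[0.22,[0,0,-0.008],0],[0.28,[0,0,-0.008],0],[0.34,[0,0,-0.005],0],[0.36,[0,0,0],0],[0.36,[0,0,0],0]])

```text
time: 7.75
tool_pos: [0.4981, 0.1153, 0.0205]
eef_rot: [-0.109, 0.994, -0.0, 0.0]
force: [0.6, 0.0, -0.1]
finger_gap: 0.681
grasp_force: 0.0
```

>>> step_arm(motion=[[0.36,[0,0,0.03],0],[0.36,[0,0,0.08],0],[0.36,[0,0,0.15],0],[0.36,[0,0,0.25],0],[0.45,[0,0,0.37],0],[0.6,[-0.05,-0.1,0.45],0],[0.6,[-0.1,-0.2,0.5],0],[0.6,[-0.12,-0.3,0.5],0],[0.6,[-0.12,-0.34,0.5],0],[0.6,[-0.12,-0.34,0.5],0]])

```text
time: 8.58
tool_pos: [0.462, 0.0111, 0.1717]
eef_rot: [-0.108, 0.994, -0.001, 0.001]
force: [-0.5, -0.7, -0.1]
finger_gap: 0.8
grasp_force: 0.0
```

```bash
python3 look.py w4; python3 -c "
from h import *
p=cv2.imread('pics/w4.png');cv2.imwrite('pics/w4c.png',cv2.resize(p[150:290,130:400],None,fx=2.9,fy=2.9,interpolation=cv2.INTER_CUBIC))"
```

```text
8.5833 [0.462  0.0111 0.1717] [-1.075e-01  9.942e-01 -6.000e-04  1.200e-03] 0.800104176967923 0.0 [-0.5 -0.7 -0.1]
[331 211  33  36 577] (np.float64(347.0), np.float64(228.5)) [0.4944 0.1202 0.036 ]
```

View pics/w4c.png

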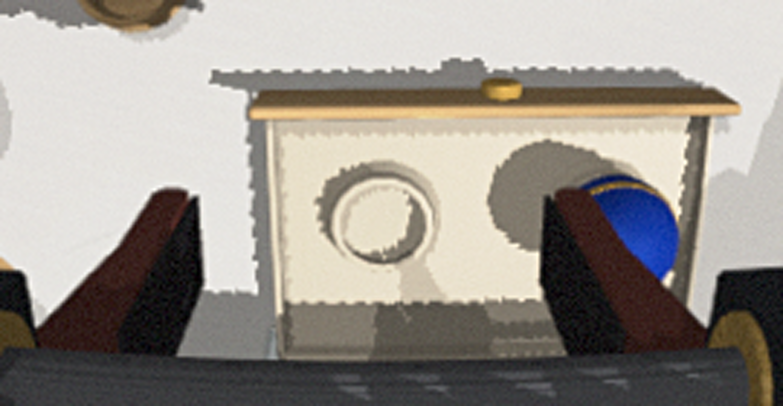

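The first bauble sits in the left dimple, with its stripe on the camera side as it should be when upright. The right dimple's rim centre is at crop (382,222), full image (261.7,226.6), and is free.

```bash
python3 - <<'E'
from h import *
f=np.load('pics/w4.npz')
for u in((130+(382.5+.5)/2.9-.5,150+(222+.5)/2.9-.5),):print(u,rayw(f,u,.018).round(4))
p=f['p'];x0,y0=238,205;g=cv2.resize(cv2.cvtColor(p[y0:248,x0:288],cv2.COLOR_BGR2GRAY),None,fx=6,fy=6,interpolation=cv2.INTER_CUBIC)
c=cv2.HoughCircles(g,cv2.HOUGH_GRADIENT,1,20,param1=80,param2=15,minRadius=75,maxRadius=125)
for a in c[0][:4]:
    u=(x0+(a[0]+.5)/6-.5,y0+(a[1]+.5)/6-.5);print(u,a[2]/6,rayw(f,u,.018).round(4))
E
```

```text
(261.5689655172414, 226.22413793103448) [0.5181 0.0275 0.018 ]
(np.float32(261.33334), np.float32(224.5)) 16.083334 [0.5161 0.0268 0.018 ]
(np.float32(261.5), np.float32(228.33333)) 17.65 [0.5207 0.028  0.018 ]
(np.float32(258.16666), np.float32(226.5)) 14.266666 [0.5193 0.0238 0.018 ]
(np.float32(259.16666), np.float32(221.66667)) 19.266666 [0.5132 0.0236 0.018 ]
```

>>> step_arm(motion=[[0.6,[0.08,-0.1,0],0],[0.6,[0.16,-0.2,0],0],[0.6,[0.25,-0.3,0],0],[0.6,[0.35,-0.4,-0.05],0],[0.6,[0.43,-0.5,-0.1],0],[0.6,[0.47,-0.525,-0.15],0],[0.6,[0.475,-0.525,-0.2],0],[0.6,[0.475,-0.525,-0.22],0],[0.6,[0.475,-0.525,-0.22],0],[0.6,[0.475,-0.525,-0.22],0]])

```text
time: 9.47
tool_pos: [0.6044, -0.1429, 0.1043]
eef_rot: [-0.11, 0.994, 0.0, -0.0]
force: [-0.8, -0.8, 0.7]
finger_gap: 0.798
grasp_force: 0.0
```

```bash
python3 look.py w5; python3 - <<'E'
from plant import r
from h import *
p,d=r.snapshot('top');m=r.camera_model('top');cv2.imwrite('pics/top5.png',p)
for s,c,_ in blobs(p,(105,120,60),(130,255,255)):
    u=(s[0]+s[2]/2-.5,s[1]+s[3]/2-.5); print(s,u,ray(m,u,.036).round(4))
E
```

```text
9.4667 [ 0.6044 -0.1429  0.1043] [-1.098e-01  9.940e-01  2.000e-04 -3.000e-04] 0.7983938206067103 0.0 [-0.8 -0.8  0.7]
[497 134  15  43 414] (np.float64(504.0), np.float64(155.0)) [0.5052 0.093  0.036 ]
[ 226  174   60   59 2446] (np.float64(255.5), np.float64(203.0)) [ 0.6072 -0.1444  0.036 ]
[ 92 209  44  35 823] (np.float64(113.5), np.float64(226.0)) [ 0.6581 -0.2659  0.036 ]
[181  31  22  11  93] (np.float64(191.5), np.float64(36.0)) [1.1142 0.2286 0.036 ]
[154  67  64  35 663] (np.float64(185.5), np.float64(84.0)) [0.923  0.2441 0.036 ]
[322 153  10   4  21] (np.float64(326.5), np.float64(154.5)) [ 0.66   -0.2779  0.036 ]
[404 160  13   5  33] (np.float64(410.0), np.float64(162.0)) [ 0.636  -0.5761  0.036 ]
[284 168  12   6  45] (np.float64(289.5), np.float64(170.5)) [ 0.5994 -0.1447  0.036 ]
[432 187  53   4 142] (np.float64(458.0), np.float64(188.5)) [ 0.5421 -0.7414  0.036 ]
[211 192  11  11  77] (np.float64(216.0), np.float64(197.0)) [0.4994 0.1179 0.036 ]
```

View pics/w5.png

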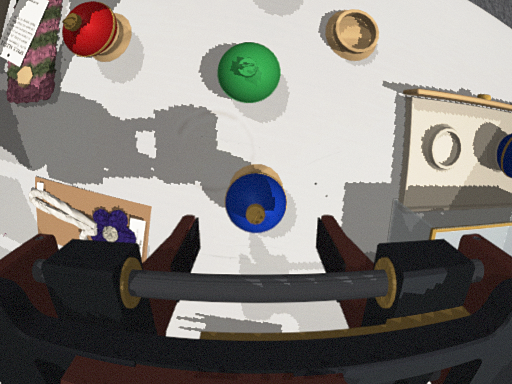

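The blue bauble is at (255,203), i.e. at (0.607, −0.1445), so the aim is right within 2.5 mm. The top view puts the placed bauble at (0.499,0.118), which is in its dimple. Next, the descent and grip.

>>> step_arm(motion=[[0.6,[0.008,0,-0.1],0],[0.6,[0.008,0,-0.18],0],[0.6,[0.008,0,-0.24],0],[0.6,[0.008,0,-0.27],0],[0.6,[0.008,0,-0.285],0],[0.6,[0.008,0,-0.287],0],[0.6,[0.008,0,-0.287],0],[0.6,[0.008,0,-0.287],0],[0.3,[0.008,0,-0.287],0],[0.2,[0.008,0,-0.287],0]])

```text
time: 10.4
tool_pos: [0.6075, -0.1444, 0.0193]
eef_rot: [-0.109, 0.994, -0.0, 0.001]
force: [-0.4, -0.3, -0.0]
finger_gap: 0.686
grasp_force: 0.0
```

>>> step_arm(motion=[[0.1,[0,0,0],0],[0,[0,0,0],0],[-0.2,[0,0,0],0],[-1,[0,0,0],0],[-1,[0,0,0],0],[-1,[0,0,0],0]], squeeze=5)

```text
time: 10.9
tool_pos: [0.6071, -0.1442, 0.0184]
eef_rot: [-0.109, 0.994, -0.0, 0.0]
force: [-0.1, 0.1, 2.6]
finger_gap: 0.564
grasp_force: 5.0
```

>>> step_arm(motion=[[-1,[0,0,0.02],0],[-1,[0,0,0.05],0],[-1,[0,0,0.1],0],[-1,[0,0,0.17],0],[-1,[0,0,0.25],0],[-1,[-0.02,0.03,0.32],0],[-1,[-0.05,0.09,0.37],0],[-1,[-0.09,0.17,0.4],0],[-1,[-0.14,0.27,0.4],0],[-1,[-0.19,0.37,0.4],0]])

```text
time: 11.73
tool_pos: [0.5496, -0.0325, 0.1398]
eef_rot: [-0.109, 0.994, -0.0, 0.001]
force: [-0.2, 0.2, -0.8]
finger_gap: 0.565
grasp_force: 5.0
```

>>> step_arm(motion=[[-1,[-0.045,0.08,0],0],[-1,[-0.08,0.145,0],0],[-1,[-0.1,0.19,0],0],[-1,[-0.107,0.203,-0.02],0],[-1,[-0.107,0.203,-0.06],0],[-1,[-0.107,0.203,-0.12],0],[-1,[-0.107,0.203,-0.18],0],[-1,[-0.107,0.203,-0.23],0],[-1,[-0.107,0.203,-0.27],0],[-1,[-0.107,0.203,-0.3],0]])

```text
time: 12.57
tool_pos: [0.5171, 0.0268, 0.0456]
eef_rot: [-0.109, 0.994, 0.0, -0.001]
force: [0.2, 0.3, -0.1]
finger_gap: 0.568
grasp_force: 5.0
```

>>> step_arm(motion=[[-1,[0,0,-0.025],0],[-1,[0,0,-0.045],0],[-1,[0,0,-0.06],0],[-1,[0,0,-0.075],0],[-1,[0,0,-0.085],0],[-1,[0,0,-0.09],0],[-1,[0,0,-0.092],0],[-1,[0,0,-0.092],0],[-1,[0,0,-0.092],0]])

```text
time: 13.32
tool_pos: [0.518, 0.0278, 0.0208]
eef_rot: [-0.109, 0.994, -0.0, 0.0]
force: [0.2, -1.0, -0.5]
finger_gap: 0.564
grasp_force: 5.0
```

>>> step_arm(motion=[[-1,[0,0,-0.003],0],[-1,[0,0,-0.006],0],[-1,[0,0,-0.009],0],[-1,[0,0,-0.009],0],[-1,[0,0,-0.009],0],[-1,[0,0,-0.009],0]])

```text
time: 13.82
tool_pos: [0.5183, 0.0278, 0.0183]
eef_rot: [-0.109, 0.994, -0.0, 0.001]
force: [1.3, 0.8, 3.0]
finger_gap: 0.57
grasp_force: 5.0
```

Seated contact at about 3 N. I'll release, rise, and look with the top camera.

>>> step_arm(motion=[[0.15,[0,0,0],0],[0.18,[0,0,0],0],[0.22,[0,0,0],0],[0.28,[0,0,0],0],[0.34,[0,0,0],0],[0.36,[0,0,0],0],[0.36,[0,0,0.01],0]])

```text
time: 14.4
tool_pos: [0.5172, 0.0277, 0.0201]
eef_rot: [-0.109, 0.994, 0.0, -0.001]
force: [0.6, 0.3, 0.1]
finger_gap: 0.681
grasp_force: 0.0
```

>>> step_arm(motion=[[0.36,[0,0,0.03],0],[0.36,[0,0,0.08],0],[0.36,[0,0,0.15],0],[0.36,[0,0,0.25],0],[0.3,[-0.05,0,0.37],0],[0,[-0.15,0.02,0.45],0],[-0.5,[-0.26,0.04,0.5],0],[-1,[-0.37,0.06,0.5],0],[-1,[-0.42,0.06,0.5],0],[-1,[-0.42,0.06,0.5],0]])

```text
time: 15.23
tool_pos: [0.3903, 0.046, 0.1729]
eef_rot: [-0.11, 0.994, -0.0, 0.002]
force: [-0.6, -0.6, -0.6]
finger_gap: 0.309
grasp_force: 0.0
```

```bash
python3 look.py w6; python3 -c "
from h import *
p=cv2.imread('pics/w6.png');cv2.imwrite('pics/w6c.png',cv2.resize(p[100:300,140:420],None,fx=2.8,fy=2.8,interpolation=cv2.INTER_CUBIC))"
```

```text
15.2333 [0.3903 0.046  0.1729] [-1.096e-01  9.940e-01 -1.000e-04  1.900e-03] 0.30879831476271274 0.0 [-0.6 -0.6 -0.6]
```

View pics/w6c.png

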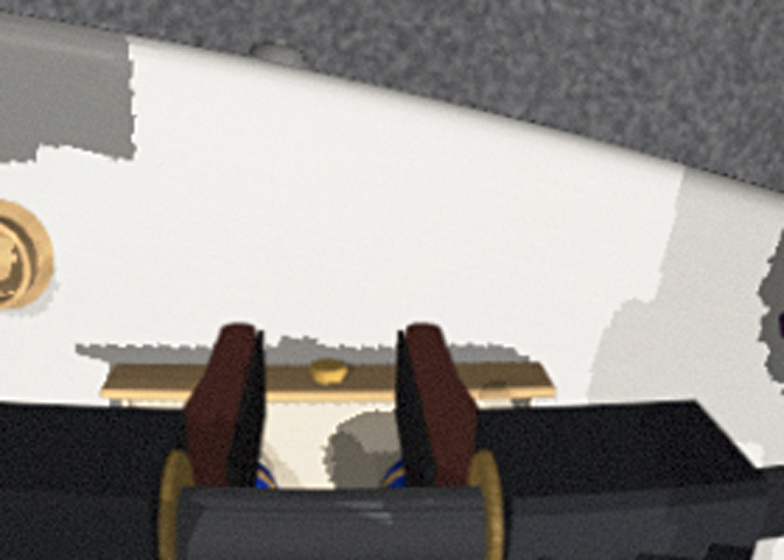

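The balls are hidden behind the bar in this view. The knob is at crop (330,372). I've used all my views, so I'll check the seating numerically from the fixed cameras.

```bash
python3 - <<'E'
from plant import r
from h import *
R0=np.array([.518,.0275]);yv=np.array([-np.sin(np.radians(12.5)),np.cos(np.radians(12.5))]);L0=R0+.09*yv
for n in('top','side'):
    p,d=r.snapshot(n);m=r.camera_model(n);R,t=np.array(m['R']),np.array(m['t'])
    cv2.imwrite(f'pics/{n}7.png',p)
    for k,P in(('L',L0),('R',R0)):
        for z in(.036,.064):
            c=R@np.array([*P,z])+t;print(n,k,'expected px z',z,(c[:2]/c[2]*m['fx']+[m['cx'],m['cy']]).round(1))
    for nm,lo,hi,a in(('blue',(105,100,40),(130,255,255),25),('brass',(12,110,110),(30,255,255),3)):
        for s,c,_ in blobs(p,lo,hi,a):
            w=ray(m,c,.036)
            if .4<w[0]<.62 and -.03<w[1]<.2:
                u=(s[0]+s[2]/2-.5,s[1]+s[3]/2-.5);print(' ',n,nm,s,np.round(u,1),ray(m,u,.036).round(4))
E
```

```text
top L expected px z 0.036 [216.7 197.3]
top L expected px z 0.064 [216.  196.2]
top R expected px z 0.036 [241.3 192.2]
top R expected px z 0.064 [241.  191.1]
  top blue [236 186  12  12  95] [241.5 191.5] [0.5206 0.0269 0.036 ]
  top blue [211 191  12   8  57] [216.5 194.5] [0.5085 0.1164 0.036 ]
  top brass [240 189   3   2   4] [241.  189.5] [0.5278 0.0288 0.036 ]
  top brass [215 193   2   3   4] [215.5 194. ] [0.5102 0.12   0.036 ]
side L expected px z 0.036 [237.  173.7]
side L expected px z 0.064 [236.6 165.8]
side R expected px z 0.036 [243.6 188. ]
side R expected px z 0.064 [243.3 179.8]
  side blue [232 167  20  28 307] [241.5 180.5] [0.5123 0.072  0.036 ]
  side brass [245 179   2   2   4] [245.5 179.5] [0.5246 0.0772 0.036 ]
  side brass [223 186   2   2   3] [223.5 186.5] [0.4583 0.0401 0.036 ]
```

>>> step_arm(motion=[[-1,[0.05,0.04,0.14],0],[-1,[0.1,0.083,0.27],0],[-1,[0.13,0.083,0.3],0],[-1,[0.13,0.083,0.3],0],[-1,[0.13,0.083,0.3],0],[-1,[0.13,0.083,0.3],0]])

```text
time: 15.88
tool_pos: [0.4308, 0.0704, 0.259]
eef_rot: [-0.109, 0.994, -0.0, -0.002]
force: [0.7, -0.4, 0.4]
finger_gap: -0.0
grasp_force: 0.0
```

```bash
python3 - <<'E'
from plant import r
from h import *
s=r.state();print(s['time'],s['tool_pos'].round(4),s['finger_gap'])
m=r.camera_model('wrist');p,d=r.snapshot('wrist');cv2.imwrite('pics/w8.png',p)
for nm,lo,hi,a in(('blue',(105,100,40),(130,255,255),60),('brass',(12,100,80),(32,255,255),15)):
    for q,c,_ in blobs(p,lo,hi,a):
        u=(q[0]+q[2]/2-.5,q[1]+q[3]/2-.5);w=rayw(m,u,.036)
        if .43<w[0]<.68 and -.1<w[1]<.2:print(nm,q,np.round(u,1),w.round(4),rayw(m,u,.064).round(4))
f,R,t=m['fx'],np.array(m['R']),np.array(m['t'])
for P in((.4985,.1154),(.518,.0275)):
    for z in(.036,.064):
        c=R@np.array([*P,z])+t;th=np.arctan2(np.hypot(*c[:2]),c[2]);print(P,z,(c[:2]/np.hypot(*c[:2])*th*f+[m['cx'],m['cy']]).round(1))
E
```

```text
15.8833 [0.4308 0.0704 0.259 ] -0.0003110075611904544
blue [197 203  35  35 755] [214. 220.] [0.519  0.0273 0.036 ] [0.5075 0.0292 0.064 ]
blue [263 203  33  34 571] [279.  219.5] [0.4983 0.1155 0.036 ] [0.4884 0.1111 0.064 ]
brass [134 131  32  33 783] [149.5 147. ] [ 0.4361 -0.0795  0.036 ] [ 0.4307 -0.0698  0.064 ]
brass [180 176 134  11 856] [246.5 181. ] [0.4544 0.0601 0.036 ] [0.4476 0.0597 0.064 ]
brass [268 204  20   5  22] [277.5 206. ] [0.4796 0.1088 0.036 ] [0.471  0.1048 0.064 ]
brass [206 226  11  11  82] [211. 231.] [0.5365 0.0259 0.036 ] [0.5238 0.028  0.064 ]
brass [276 227   9  10  79] [280.  231.5] [0.5157 0.1212 0.036 ] [0.5044 0.1164 0.064 ]
brass [251 262   4  53 154] [252.5 288. ] [0.6175 0.1035 0.036 ] [0.5989 0.0999 0.064 ]
brass [261 262   5  54 183] [263.  288.5] [0.615  0.1195 0.036 ] [0.5965 0.1148 0.064 ]
(0.4985, 0.1154) 0.036 [278.9 219.6]
(0.4985, 0.1154) 0.064 [280.4 227.3]
(0.518, 0.0275) 0.036 [214.3 219.4]
(0.518, 0.0275) 0.064 [211.4 227. ]
```

Both balls are centred in their dimples within 1 mm and the caps lean no more than about 0.2 rad. With fingers shut, I'll go down in front of the knob.

>>> step_arm(motion=[[-1,[-0.07,-0.072,0],0],[-1,[-0.07,-0.072,-0.12],0],[-1,[-0.07,-0.072,-0.24],0],[-1,[-0.07,-0.072,-0.36],0],[-1,[-0.07,-0.072,-0.48],0],[-1,[-0.07,-0.072,-0.6],0],[-1,[-0.07,-0.072,-0.7],0],[-1,[-0.07,-0.072,-0.78],0],[-1,[-0.07,-0.072,-0.82],0],[-1,[-0.07,-0.072,-0.82],0]])

```text
time: 16.77
tool_pos: [0.4068, 0.0487, 0.0108]
eef_rot: [-0.109, 0.994, 0.0, -0.004]
force: [-1.0, 0.3, 0.8]
finger_gap: 0.006
grasp_force: 0.0
```

>>> step_arm(motion=[[-1,[0.02,0.0044,0],0],[-1,[0.04,0.0088,0],0],[-1,[0.06,0.0133,0],0],[-1,[0.075,0.0166,0],0],[-1,[0.085,0.0188,0],0],[-1,[0.092,0.0203,0],0],[-1,[0.099,0.022,0],0],[-1,[0.106,0.0235,0],0],[-1,[0.113,0.025,0],0],[-1,[0.12,0.0265,0],0]])

```text
time: 17.6
tool_pos: [0.4456, 0.057, 0.0147]
eef_rot: [-0.109, 0.994, 0.0, -0.0]
force: [-0.9, 0.2, 0.1]
finger_gap: 0.007
grasp_force: 0.9
```

>>> step_arm(motion=[[-1,[0.0065,0.0014,0],0],[-1,[0.0163,0.0036,0],0],[-1,[0.026,0.0058,0],0],[-1,[0.0374,0.0083,0],0],[-1,[0.0488,0.0108,0],0],[-1,[0.0602,0.0133,0],0],[-1,[0.0716,0.0158,0],0],[-1,[0.083,0.0184,0],0],[-1,[0.0943,0.0209,0],0],[-1,[0.104,0.023,0],0]])

```text
time: 18.43
tool_pos: [0.4772, 0.064, 0.0146]
eef_rot: [-0.109, 0.994, 0.0, -0.0]
force: [-2.4, 0.7, 1.5]
finger_gap: 0.006
grasp_force: 0.9
```

>>> step_arm(motion=[[-1,[0.0114,0.0025,0],0],[-1,[0.0228,0.005,0],0],[-1,[0.0342,0.0075,0],0],[-1,[0.0456,0.01,0],0],[-1,[0.057,0.0126,0],0],[-1,[0.0684,0.015,0],0],[-1,[0.0798,0.0176,0],0],[-1,[0.091,0.02,0],0],[-1,[0.102,0.0225,0],0],[-1,[0.112,0.0248,0],0]])

```text
time: 19.27
tool_pos: [0.5109, 0.0714, 0.0146]
eef_rot: [-0.109, 0.994, -0.0, -0.0]
force: [-2.5, 1.8, 0.1]
finger_gap: 0.005
grasp_force: 0.9
```

>>> step_arm(motion=[[-1,[0.01,0.0022,0],0],[-1,[0.02,0.0044,0],0],[-1,[0.029,0.0064,0],0],[-1,[0.038,0.0084,0],0],[-1,[0.046,0.0102,0],0],[-1,[0.054,0.012,0],0],[-1,[0.061,0.0135,0],0],[-1,[0.068,0.015,0],0],[-1,[0.074,0.0164,0],0],[-1,[0.08,0.0177,0],0]])

```text
time: 20.1
tool_pos: [0.5347, 0.0766, 0.0147]
eef_rot: [-0.109, 0.994, -0.0, -0.0]
force: [-1.4, 0.6, -1.3]
finger_gap: 0.003
grasp_force: 0.8
```

>>> step_arm(motion=[[-1,[0.005,0.0011,0],0],[-1,[0.01,0.0022,0],0],[-1,[0.014,0.0031,0],0],[-1,[0.018,0.004,0],0],[-1,[0.021,0.0046,0],0],[-1,[0.024,0.0053,0],0],[-1,[0.026,0.0057,0],0],[-1,[0.028,0.0062,0],0]])

```text
time: 20.77
tool_pos: [0.5427, 0.0784, 0.0147]
eef_rot: [-0.109, 0.994, -0.0, -0.0]
force: [-4.8, -1.0, 1.7]
finger_gap: 0.006
grasp_force: 2.5
```

>>> step_arm(motion=[[-1,[0.002,0.0004,0],0],[-1,[0.004,0.0009,0],0],[-1,[0.006,0.0013,0],0],[-1,[0.006,0.0013,0],0]])

```text
time: 21.1
tool_pos: [0.5427, 0.0784, 0.0147]
eef_rot: [-0.109, 0.994, -0.0, -0.003]
force: [-11.6, -0.5, 6.0]
finger_gap: 0.007
grasp_force: 5.6
```

The force rose to 11.6 N with no further motion, so the tray is at its stop. I'll back off and clear.

>>> step_arm(motion=[[-1,[-0.01,-0.0022,0],0],[-1,[-0.04,-0.009,0],0],[-1,[-0.09,-0.02,0],0],[-1,[-0.15,-0.033,0],0],[-1,[-0.22,-0.049,0.02],0],[-1,[-0.3,-0.066,0.1],0],[-1,[-0.38,-0.084,0.2],0],[-1,[-0.42,-0.09,0.32],0],[-1,[-0.42,-0.09,0.44],0],[-1,[-0.42,-0.09,0.56],0]])

```text
time: 21.93
tool_pos: [0.418, 0.0515, 0.1849]
eef_rot: [-0.109, 0.994, -0.0, 0.002]
force: [0.3, -0.3, 0.3]
finger_gap: 0.005
grasp_force: 0.0
```

```bash
python3 - <<'E'
from plant import r
from h import *
s=r.state();print(s['time'],s['tool_pos'].round(4),s['force'].round(1))
R0=np.array([.518,.0275]);a=np.radians(12.5);xv=np.array([np.cos(a),np.sin(a)]);yv=np.array([-xv[1],xv[0]])
R1=R0+.105*xv;print('expected R,L',R1.round(4),(R1+.09*yv).round(4),'front',(np.array([.458,.0595])+.105*xv).round(4))
m=r.camera_model('wrist');p,d=r.snapshot('wrist');cv2.imwrite('pics/w9.png',p)
for n,F,P in(('wrist',rayw,None),('top',ray,None),('side',ray,None)):
    if n!='wrist':m=r.camera_model(n);p,d=r.snapshot(n)
    for nm,lo,hi,am in(('blue',(105,60,30),(130,255,255),20),('wood/brass',(8,70,100),(30,255,255),60),('red',(0,170,80),(6,255,255),60)):
        for q,c,_ in blobs(p,lo,hi,am):
            u=(q[0]+q[2]/2-.5,q[1]+q[3]/2-.5);w=F(m,u,.036)
            if .42<w[0]<.76 and -.34<w[1]<.22:print(n,nm,q,w.round(4))
E
```

```text
21.9333 [0.418  0.0515 0.1849] [ 0.3 -0.3  0.3]
expected R,L [0.6205 0.0502] [0.601  0.1381] front [0.5605 0.0822]
wrist wood/brass [ 122  147   38   40 1180] [ 0.4337 -0.0802  0.036 ]
wrist wood/brass [  0 152  25  37 451] [ 0.4785 -0.2872  0.036 ]
wrist wood/brass [ 86 252  30  16 301] [ 0.5704 -0.1281  0.036 ]
wrist wood/brass [261 265   4  50 150] [0.5564 0.0881 0.036 ]
wrist red [  0 159  13  30 199] [ 0.4864 -0.3012  0.036 ]
top blue [320 145  12  12  65] [ 0.6747 -0.2744  0.036 ]
top blue [249 197   3  19  28] [ 0.4688 -0.0045  0.036 ]
top wood/brass [316 154  36   7 152] [ 0.651 -0.303  0.036]
top wood/brass [283 165  13  12 120] [ 0.5994 -0.1429  0.036 ]
top wood/brass [268 208  13  13 130] [ 0.4415 -0.0903  0.036 ]
top red [332 196  13  12 101] [ 0.4895 -0.3171  0.036 ]
side blue [275 180  10   5  28] [0.6269 0.0554 0.036 ]
side wood/brass [210 215  16  12 128] [ 0.4479 -0.1299  0.036 ]
side wood/brass [271 224  17  14 166] [ 0.6032 -0.1811  0.036 ]
side wood/brass [311 232  10  33  72] [ 0.6819 -0.2519  0.036 ]
side red [223 261  20  19 260] [ 0.4888 -0.3147  0.036 ]
```

>>> step_arm(motion=[[-1,[0.05,0.03,0.13],0],[-1,[0.13,0.06,0.25],0],[-1,[0.22,0.09,0.25],0],[-1,[0.27,0.095,0.25],0],[-1,[0.27,0.095,0.25],0],[-1,[0.27,0.095,0.25],0]])

```text
time: 22.58
tool_pos: [0.4994, 0.0803, 0.2556]
eef_rot: [-0.109, 0.994, -0.0, -0.002]
force: [0.3, -0.1, -0.1]
finger_gap: 0.004
grasp_force: 0.0
```

```bash
python3 - <<'E'
from plant import r
from h import *
s=r.state();print(s['time'],s['tool_pos'].round(4))
m=r.camera_model('wrist');p,d=r.snapshot('wrist');cv2.imwrite('pics/w10.png',p)
M=cv2.inRange(cv2.cvtColor(p,cv2.COLOR_BGR2HSV),(8,70,100),(30,255,255))
for u in(185,205,220,270,285,300):
    rows=np.where(M[120:300,u])[0]+120
    g=np.split(rows,np.where(np.diff(rows)>1)[0]+1) if len(rows) else []
    print(u,[(int(k[0]),int(k[-1])) for k in g],rayw(m,(u,g[0][0]-.5),.0335).round(4) if g else '')
for q,c,_ in blobs(p,(100,50,30),(130,255,255),20):
    print('blue',q,rayw(m,(q[0]+q[2]/2-.5,q[1]+q[3]/2-.5),.036).round(4))
a=np.radians(12.5);x=np.array([np.cos(a),np.sin(a)])
for u in(205,285):
    g=np.where(M[120:300,u])[0]+120
    print('front advance mm',1e3*((rayw(m,(u,g[0]-.5),.0335)[:2]-[.4578,.0594])@x))
E
```

```text
22.5833 [0.4994 0.0803 0.2556]
185 [(207, 210), (223, 224)] [ 0.5768 -0.0063  0.0335]
205 [(207, 210), (223, 224)] [0.5704 0.0215 0.0335]
220 [(207, 210), (223, 225)] [0.5657 0.0419 0.0335]
270 [(208, 210)] [0.5521 0.109  0.0335]
285 [(207, 209), (224, 225)] [0.5463 0.1287 0.0335]
300 [(208, 209), (224, 225)] [0.5433 0.1494 0.0335]
blue [489 170  23  38 240] [0.4378 0.4965 0.036 ]
blue [ 33 208  21  26 292] [ 0.6625 -0.2555  0.036 ]
blue [291 278   7   8  23] [0.6592 0.1719 0.036 ]
blue [347 279   9   6  24] [0.6442 0.2618 0.036 ]
blue [342 291   6   9  24] [0.6707 0.2603 0.036 ]
blue [241 294   9  10  20] [0.7061 0.1058 0.036 ]
blue [383 295  35  12 178] [0.6705 0.3691 0.036 ]
blue [160 298   8  13  45] [ 0.7537 -0.0215  0.036 ]
blue [230 299  10  10  31] [0.7198 0.0917 0.036 ]
blue [186 302  14  20  67] [0.7546 0.028  0.036 ]
blue [289 308   7   6  22] [0.7146 0.1843 0.036 ]
blue [272 311   6   9  27] [0.7292 0.159  0.036 ]
blue [500 325   9   4  20] [0.7346 0.7361 0.036 ]
blue [469 340  11  14  35] [0.7909 0.6603 0.036 ]
blue [453 343   5  14  29] [0.7952 0.5953 0.036 ]
blue [ 41 345  11   8  34] [ 1.0084 -0.3074  0.036 ]
blue [ 53 346  14  15  50] [ 1.0014 -0.2666  0.036 ]
blue [ 69 348   7  10  35] [ 0.978 -0.228  0.036]
blue [ 87 351  11   8  27] [ 0.9557 -0.174   0.036 ]
blue [424 351  10   8  27] [0.8057 0.5191 0.036 ]
blue [439 350   8   9  25] [0.8068 0.5626 0.036 ]
blue [397 356  16   8  31] [0.8183 0.46   0.036 ]
blue [113 358  11   7  42] [ 0.946  -0.1123  0.036 ]
blue [334 366  21  14  86] [0.8585 0.3344 0.036 ]
front advance mm 101.7037210915243
front advance mm 101.41411429043366
```

```bash
python3 - <<'E'
from plant import r
from h import *
for n,F in(('side',ray),('top',ray)):
    p,d=r.snapshot(n);m=r.camera_model(n);R,t=np.array(m['R']),np.array(m['t'])
    b,g,rd=[p[...,i].astype(int) for i in range(3)]
    for k,P in(('L',(.601,.1381)),('R',(.6205,.0502))):
        c=R@np.array([*P,.036])+t;u=(c[:2]/c[2]*m['fx']+[m['cx'],m['cy']]).round().astype(int)
        w=(b-rd)[u[1]-14:u[1]+15,u[0]-14:u[0]+15]
        M=(w>np.median(w)+25).astype(np.uint8)
        nn,l,s,cc=cv2.connectedComponentsWithStats(M)
        print(n,k,u,'median',np.median(w),[(q[:4].tolist(),int(q[4]),ray(m,(u[0]-14+q[0]+q[2]/2-.5,u[1]-14+q[1]+q[3]/2-.5),.036)[:2].round(3)) for q in s[1:] if q[4]>15])
E
```

```text
side L [269 169] median 6.0 []
side R [278 183] median 1.0 []
top L [211 169] median -16.0 []
top R [236 164] median -9.0 []
```

```bash
python3 - <<'E'
from plant import r
from h import *
p,d=r.snapshot('side');m=r.camera_model('side')
q=np.load('pics/side0.npz')['p'].astype(int)
D=p.astype(int)-q
D=(D[...,0]-D[...,2])
s=D[155:205,240:305]
M=(s>12).astype(np.uint8);n,l,st,c=cv2.connectedComponentsWithStats(M)
for a in st[1:]:
    if a[4]>12:
        u=(240+a[0]+a[2]/2-.5,155+a[1]+a[3]/2-.5);print(a,u,ray(m,u,.036)[:2].round(3),s[l==list(map(tuple,st)).index(tuple(a))].mean())
E
```

```text
[24  8 12  8 59] (np.float64(269.5), np.float64(166.5)) [0.604 0.156] 13.728813559322035
[  0  18  22  31 408] (np.float64(250.5), np.float64(188.0)) [0.538 0.026] 15.041666666666666
[32 24 14  7 68] (np.float64(278.5), np.float64(182.0)) [0.624 0.056] 16.485294117647058
[32 31  9  4 15] (np.float64(276.0), np.float64(187.5)) [0.614 0.024] 14.533333333333333
```

Through the clear wall the balls show at (269.5,166.5) and (278.5,183). The expected positions are (269,169) and (278,183), so both are still seated. The arm touches nothing, so I'm handing in.

```bash
python3 -c "
from plant import r
print(r.hand_in())"
```

```text
the job is handed in; nothing more can be done
None
```

I set both blue baubles cap up in their dimples, slid the tray in to its hard stop and handed the job in at about 23 s; no verdict came back. My last wrist reading put the front panel at about 101.5 mm of the nominal 105 mm travel, and I saw the packed baubles only faintly through the tinted sleeve.

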